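Crank the wine decanting cradle back down to its stop

ROBOT

A 6-joint arm with a two-finger parallel gripper is mounted at the origin on a cart in front of the work surface, level with it; the furniture and walls round the work are solid. World frame = base frame: x ahead of the robot, y to its left, z up, the work surface at z = 0. Lengths are in m, angles in degrees, forces in N, time in s.
With the tool pointing down it reaches from about 0.325 to 0.775 m from the base axis. Payload 5.5 kg.
Tool frame: the origin (TCP) lies on the front face of the gripper's body, between the roots of the fingers; the fingertips stand 80 mm ahead of it and the grasp point (between the pads) lies 61 mm ahead of it; z points along the fingers, y is the line along which they close (so a half turn about z gives the same grasp; the last joint's range is limited). The gripper opens to 88 mm and grips with 3 to 60 N. Pads are 20 mm wide; open, the fingers measure 115 mm over their backs; the gripper's body (75 mm by 178 mm) begins 61 mm behind the grasp point.
Start: joints at [-77.79, 5.22, 70.514, -0, 104.267, -3.249], TCP at [0.16, -0.578, 0.303] pointing down, gripper open.
Joint ranges: [-164.24, 164.24], [-49.07, 125.15], [9.68, 141.18], [-86.29, 266.29], [3.28, 154.24], [-151.56, 151.56]. Speed limits (degrees/s): [147.25, 147.25, 172.46, 180, 180, 180].

INTERFACE

Orientations are given as [roll, pitch, yaw] about the fixed x, y, z axes, in that order (R = Rz(yaw) Ry(pitch) Rx(roll)).
In Python, from station import manip gives the robot as it stands. The module is installed in compiled form; this text tells all that it offers.
- The arm moves only by the tool jog_arm, never from a script. Its argument "commands" is a list of rows, each a list of 5 numbers: the shift along the world's x, y, z in mm, then the turn about the world's z in rad, then the opening, from 0 (shut) to 1 (fully open). In form: [[tx, ty, tz, spin, gripper], ...]. A call has 1 to 10 rows; each row shifts and turns the commanded pose from where the row before left it; what a row does not reach is not made up. A row lasts 1/12 s, in which the tool goes at most 41.7 mm and 7.16 degrees, less where a joint would pass 70% of its speed; a pose out of reach is approached as far as the arm can. A call with a gripper value outside its range is refused whole. The fingers move at their own pace and stop on an object; "newtons" is the grip in N (left out, the last holds). Time passes only in rows, so rows that do not move let the fingers close. It gives the time, the measured TCP pose, the force, the opening and the grip force at its end, in the units of the state.
- manip.observe(): the state, without advancing time (a new reading comes with each control period).
- manip.read_camera(name): name is "side" or "top" or "wrist"; returns the picture (384x512x3 uint8, red, green, blue); there is no depth.
- manip.camera_info(name): a dict with "intrinsics" (3x3 intrinsics, pixels), "camera_from_world" (4x4, takes a point from world to camera coordinates). Camera axes: x right, y down, z forward; pixel columns grow to the right and rows downward; lengths in m; the calibration is good to about 2 mm. A picture is of the moment at which its call begins: read the wrist's pose just before it. camera_info takes no time and is no camera call; for the wrist camera it gives the pose at the moment of the call.
- manip.hand_in(): hands the job in; it is judged then, once.
Trained networks look in the newest picture that a camera, given by its name, has taken for a name from the list of things; names that differ only in an ending like _2 or _b are one class to them, and where a whole thing is asked for, a point or a joint stands for the part that bears it (a point fixed in the world has none). Each returns a list of dicts, best first, with "confidence" (0 to 1); they miss things now and then, are a little off and sometimes report something else, mostly with a low value. They report only what shows in the picture. A call takes as long as a camera call. They do not tell look-alikes from the thing itself.
- manip.recognise(camera, thing): "xy" ([column, row] in pixels, amid what is visible of it).
- manip.silhouettes(camera, thing): "pixels" (384x512 bool, what is visible of it) and "xy" ([column, row] in pixels, amid what is visible of it).
The state is a dict: "clock": time; "joint_pos": joint angles; "joint_velocities": joint speeds; "joint_torque": joint torques, N m; "position": TCP position; "ee_rot": TCP orientation; "force": force on the tool from outside, world axes, zero at the start; "moment": the same for the moment, N m; "width": finger opening in m; "gripper_force": force on a finger pad.
Only numpy, scipy, OpenCV 4.12 (cv2) and the standard library are available. Lean on these libraries where they do the work, as an engineer would, in place of code of your own. Each camera call takes 0.05 s, during which the arm holds its last target. There are 200 camera calls.

TASK

The bottle strapped in the wine decanting cradle is tipped too far neck-down to be opened. Take the loose crank, push its socket fully home on the square end of the cradle's lifting screw, and wind it clockwise (seen from above), turn after turn, until the screw comes up against its stop and the cradle has settled back; the screw sinks as it turns, so keep the crank down on the square all the way. Go gently: never strain the crank or the screw, not sideways and not against the stop; leave the crank sitting on the screw and leave everything else standing where it is.

Things in the scene. Friction and masses are not known exactly. Their poses are not given: they have to be found in the camera images.
- machine: stand of the decanting cradle, fixed; dark wooden foot 130 x 360 x 20 mm, origin at the centre of its underside, y from the bottle's neck end (-y) to the screw (at y = +145 mm, in the nut of a steel gantry 103 mm high and 114 mm wide along x). The cradle's round tail ends about 25 mm from the screw's axis, under 155 mm high and always 10 mm or more below the screw's shoulder
- screw: the upright lifting screw, origin at its foot, z up. Clockwise (from above) sinks it 8 mm a turn and lowers the cradle's tail, to a solid stop, where the push needed at the grip climbs by 1 to 1.5 N per mm; it starts 2.5 to 3.5 turns above that. It takes about 0.08 N m to turn (1.6 N at the crank's grip) and stays where it is left; against the stop, more than about 18 N at the grip strains it
- square_end (a point): centre of the top face of the screw's square end, on the screw's axis: a square 16 mm across flats, 18 mm tall, sides along this point's x and y, top edge stepped in 0.75 mm, standing on a round shoulder 28 mm wide
- crank: loose crank, about 0.21 kg, lying grip up. Origin: centre of the socket's mouth, under the hub; z up, x along the arm to the grip. Steel hub 30 x 30 mm (sides along x, y), 26 mm tall; square socket 17.2 mm wide, 19 mm deep; fits in 4 ways. Home, the hub rests on the shoulder, 18 mm below the top of the square. Arm 14 mm wide, 6 mm thick, level with the hub's underside
- grip_mid (a point): middle of the crank's upright wooden grip, on its axis, 50 mm from the hub's axis and 31 mm above the crank's underside. The grip is 19 mm thick and 42 mm tall (7 to 49 mm above the underside) and turns freely on its pin, so fingers holding it need not turn as the crank goes round
- corkscrew: lever corkscrew, dark wood, 114 mm long, lying flat near the front edge; its origin is the centre of its underside; leave it where it is
- tumbler: clear glass tumbler, 77 mm wide, 89 mm tall, standing on the right; its origin is the centre of its underside; leave it where it is
- jigger: copper-coloured double jigger, 46 mm wide, 84 mm tall, standing at the right; its origin is the centre of its underside; leave it where it is
- spare_bottle: full dark wine bottle, 76 mm wide, 289 mm tall, standing at the left; its origin is the centre of its underside; leave it where it is
- shot_glass: clear shot glass, 48 mm wide, 61 mm tall, standing at the left; its origin is the centre of its underside; leave it where it is
- cork: plain wine cork, 24 mm wide, 45 mm tall, standing on end at the left; its origin is the centre of its underside; leave it where it is
Things that resemble listed ones, but are neither listed nor needed, are in the scene too. Of the things that look like the crank, take the one that is nearest to the robot's base at the start.

How it is judged (in metres and radians):
On the way, in this order (a step that is already met when the one before it is completed fails the run):
1. the crank is pushed fully home on the square end of the screw (z of crank in the frame of square_end below -0.016 m and horizontal distance between crank and square_end below 0.003 m and angle between crank's own z axis and vertical below 0.12 rad), for 0.2 s.
2. wound down by at least one and a half turns with the crank home on the square (z of crank in the frame of square_end below -0.015 m and horizontal distance between crank and square_end below 0.003 m and angle between crank's own z axis and vertical below 0.12 rad and distance of square_end from where it was at the start of the episode above 0.012 m), for 0.1 s.
At the end, for the whole second after the job is handed in: the screw is wound down against its stop (its square end within 0.5 mm of its lowest height, a sixteenth of a turn), and the crank is released and at rest, still home on the square (within 3 mm of fully down, upright) (z of square_end in the frame of machine below 0.1485 m and z of crank in the frame of square_end below -0.015 m and horizontal distance between crank and square_end below 0.003 m and angle between crank's own z axis and vertical below 0.12 rad and linear speed of crank below 0.03 m/s); the robot touches nothing.
It fails at once if the crank comes off the square (more than 5 mm up) once winding has begun (distance of square_end from where it was at the start of the episode above 0.002 m and not (z of crank in the frame of square_end below -0.013 m)).
It fails at once if the crank and the screw are strained (more than 120 N between them) (contact force between crank and screw above 120 N).
It fails at once if another thing is pushed more than 20 mm or knocked over (distance of any of corkscrew, tumbler, jigger, spare_bottle, shot_glass, cork from where it was at the start of the episode above 0.02 m or angle between any of corkscrew, tumbler, jigger, spare_bottle, shot_glass, cork's own z axis and vertical above 0.3 rad).
It also fails if it takes over 72 s, if anything falls off the work surface, if the arm or the gripper's body presses on something with over 40 N, if the wrist force passes 120 N, or if a joint passes its speed limit or range.

## Working session

There is one attempt and no reset: what is moved stays moved. The work goes in short steps, Python scripts to look and compute and a tool call to move; the robot and the scene stay as the last step left them, time stands still between calls to the robot, and variables do not carry over. Pictures are saved under pics/ and viewed, at most 10 in all, crops included, and the job is handed in when it is done.

Besides the shell and the picture viewer there is one more tool, called by a JSON object that holds its "fn" and its "kwargs", one argument or row to a line. jog_arm: Moves the arm, as the interface text tells. Its arguments: {"type":"object","properties":{"commands":{"type":"array"},"newtons":{"type":"number"}},"required":["commands"]}

```bash
mkdir -p pics
cat > h.py <<'E'
import numpy as np, cv2
from station import manip
def save(n,f,crop=None,s=1):
    im=manip.read_camera(n)
    o=im if crop is None else im[crop[1]:crop[3],crop[0]:crop[2]]
    cv2.imwrite('pics/'+f,cv2.resize(o,None,fx=s,fy=s,interpolation=cv2.INTER_CUBIC)[:,:,::-1]); return im
def cam(n):
    i=manip.camera_info(n); return np.array(i['intrinsics']),np.array(i['camera_from_world'])
def ray(n,xy):
    K,T=cam(n); d=T[:3,:3].T@np.linalg.solve(K,[xy[0],xy[1],1]); return -T[:3,:3].T@T[:3,3],d
def at_z(n,xy,z):
    c,d=ray(n,xy); return c+d*(z-c[2])/d[2]
def proj(n,p):
    K,T=cam(n); q=K@(T[:3,:3]@np.asarray(p,float)+T[:3,3]); return q[:2]/q[2]
def tri(obs):
    A=np.zeros((3,3));b=np.zeros(3)
    for n,xy in obs:
        c,d=ray(n,xy); d=d/np.linalg.norm(d);P=np.eye(3)-np.outer(d,d);A+=P;b+=P@c
    return np.linalg.solve(A,b)
E
python3 - <<'E'
from h import *
np.set_printoptions(precision=3,suppress=True)
a=manip.read_camera('top');b=manip.read_camera('side')
cv2.imwrite('pics/a.png',a[:,:,::-1]);cv2.imwrite('pics/b.png',b[:,:,::-1])
for n in('top','side'):
    c,_=ray(n,(0,0));print(n,c)
    for t in('crank','grip_mid','square_end','machine','screw','corkscrew','tumbler','jigger','spare_bottle','shot_glass','cork'):
        print(n,t,[(np.round(r['xy']),round(r['confidence'],2),at_z(n,r['xy'],.0)[:2]) for r in manip.recognise(n,t)][:4])
print(manip.observe())
E
```

```text
top [ 0.3   -0.032  1.441]
top crank [(array([315., 209.]), 0.62, array([ 0.481, -0.26 ])), (array([355., 205.]), 0.41, array([ 0.498, -0.418]))]
top grip_mid []
top square_end [(array([195., 203.]), 0.51, array([0.504, 0.218])), (array([144., 221.]), 0.24, array([0.429, 0.416]))]
top machine [(array([241., 203.]), 0.64, array([0.503, 0.032]))]
top screw [(array([202., 200.]), 0.47, array([0.514, 0.191]))]
top corkscrew []
top tumbler [(array([386., 199.]), 0.69, array([ 0.526, -0.544]))]
top jigger [(array([369., 175.]), 0.53, array([ 0.622, -0.479]))]
top spare_bottle [(array([121., 178.]), 0.89, array([0.602, 0.521]))]
top shot_glass [(array([124., 216.]), 0.65, array([0.448, 0.498]))]
top cork [(array([147., 220.]), 0.47, array([0.435, 0.405]))]
side [-0.205  0.756  1.37 ]
side crank []
side grip_mid []
side square_end [(array([225., 223.]), 0.61, array([0.571, 0.121]))]
side machine [(array([318., 145.]), 0.65, array([ 0.563, -0.591])), (array([250., 219.]), 0.58, array([0.502, 0.027]))]
side screw [(array([225., 221.]), 0.41, array([0.579, 0.11 ]))]
side corkscrew []
side tumbler [(array([321., 144.]), 0.61, array([ 0.558, -0.606]))]
side jigger [(array([296., 144.]), 0.49, array([ 0.658, -0.514]))]
side spare_bottle [(array([155., 261.]), 0.58, array([0.653, 0.455]))]
side shot_glass [(array([182., 292.]), 0.75, array([0.461, 0.474]))]
side cork [(array([200., 278.]), 0.58, array([0.451, 0.382]))]
{'clock': 1.2, 'joint_pos': array([-77.789,   5.221,  70.513,   0.001, 104.267,  -3.25 ]), 'joint_velocities': array([ 0.05 , -0.057, -0.003, -0.039,  0.049,  0.009]), 'joint_torque': array([  0.   , -44.62 , -40.651,   0.07 ,   0.02 ,  -0.   ]), 'position': array([ 0.16 , -0.578,  0.303]), 'ee_rot': array([-179.999,   -0.001,   15.461]), 'force': array([ 0.685,  0.546, -0.303]), 'moment': array([-0.028, -0.03 , -0.032]), 'gripper_force': 0.0, 'width': 0.08762853312015226}
```

View pictures.

Run:
```python
import cv2
a=cv2.imread('pics/a.png')[140:290,100:420];cv2.imwrite('pics/a2.png',cv2.resize(a,None,fx=2.5,fy=2.5,interpolation=cv2.INTER_CUBIC))
a=cv2.imread('pics/b.png')[100:340,130:430];cv2.imwrite('pics/b2.png',cv2.resize(a,None,fx=2.5,fy=2.5,interpolation=cv2.INTER_CUBIC))
```

```text
(no output)
```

View pics/a2.png

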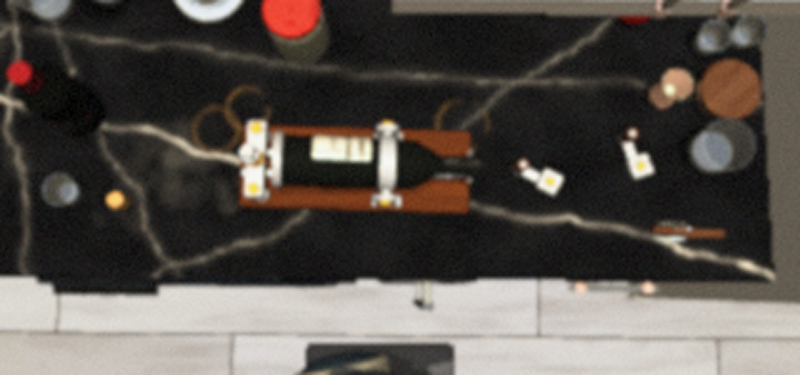

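View pics/b2.png

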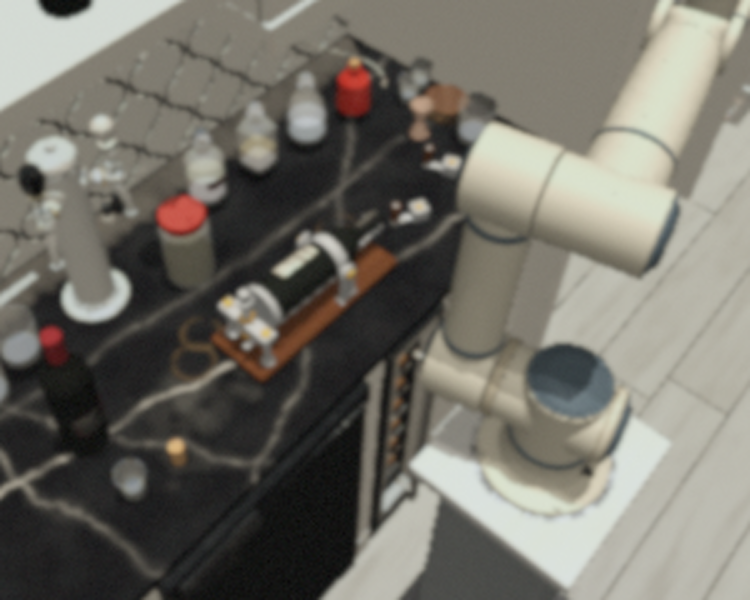

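Top picture: two cranks, A with its hub at (318,212) and B with its hub at (356,205) in full-image pixels. A is at about 0.55 m from the base and B at about 0.65 m, so A is the one meant. The cradle lies along y with its screw at about (200,203). I'll confirm A with the wrist camera.

{"fn": "jog_arm", "kwargs": {
  "commands": [
    [28,28,0,0,1],
    [28,28,0,0,1],
    [28,28,0,0,1],
    [28,28,0,0,1],
    [28,28,0,0,1],
    [28,28,0,0,1],
    [28,28,0,0,1],
    [28,28,0,0,1],
    [28,28,0,0,1],
    [10,10,0,0,1]
  ]
}}

```text
clock: 2.03
position: [0.4246, -0.3128, 0.3028]
ee_rot: [-180.0, -0.1, 15.7]
force: [0.8, 0.2, 0.4]
width: 0.0877
gripper_force: 0.0
```

Run:
```python
from h import *
np.set_printoptions(precision=4,suppress=True)
o=manip.observe();print(o['position'],o['ee_rot'],o['force'],o['clock'])
a=save('wrist','w1.png')
c,_=ray('wrist',(0,0));print(c,cam('wrist'))
for t in('crank','grip_mid'):
    for r in manip.silhouettes('wrist',t):
        print(t,r['xy'],r['confidence'],at_z('wrist',r['xy'],.01),r['pixels'].sum())
```

```text
[ 0.4246 -0.3128  0.3028] [-179.9599   -0.1059   15.688 ] [0.8095 0.1526 0.4273] 2.0333
[ 0.4999 -0.293   0.3849] (array([[289.7994,   0.    , 259.2997],
       [  0.    , 289.7994, 192.9165],
       [  0.    ,   0.    ,   1.    ]]), array([[ 0.2717, -0.9624, -0.0012, -0.4173],
       [-0.9231, -0.261 ,  0.2825,  0.2763],
       [-0.2722, -0.0756, -0.9593,  0.4831],
       [ 0.    ,  0.    ,  0.    ,  1.    ]]))
crank [354.5, 127.0] 0.76 [ 0.508  -0.4168  0.01  ] 1374
crank [231.9, 117.5] 0.72 [ 0.4773 -0.2649  0.01  ] 1162
grip_mid [360.6, 96.7] 0.75 [ 0.5426 -0.4126  0.01  ] 369
grip_mid [207.7, 100.3] 0.6 [ 0.488  -0.2327  0.01  ] 302
```

View pics/w1.png

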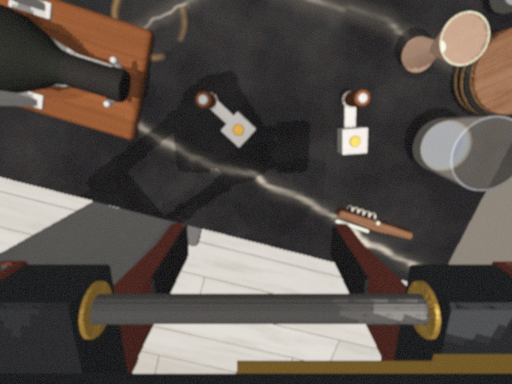

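Wrist picture: crank A has its hub top at (238,129) and grip at (204,98). Crank B has its hub at (355,141) and grip at (361,97), beside the tumbler and corkscrew. A is the nearest to the base, so A it is. Next I measure it more finely.

```bash
cat >> h.py <<'E'
def crank_fit(im,silh,n='wrist',x0=None,z0=0.0):
    """fit crank x,y,yaw at underside z0 from white hub blob + grip silhouettes"""
    pass
E
python3 - <<'E'
from h import *
np.set_printoptions(precision=4,suppress=True)
im=manip.read_camera('wrist')
c=im[80:160,180:280];cv2.imwrite('pics/c1.png',cv2.resize(c,None,fx=8,fy=7.5 and 8,interpolation=cv2.INTER_CUBIC)[:600,:800,::-1][:600])
h=at_z('wrist',(238,129),.026);g=at_z('wrist',(204.5,98.5),.049);print(h,g,np.hypot(*(g-h)[:2]),np.degrees(np.arctan2(g[1]-h[1],g[0]-h[0])))
for r in manip.silhouettes('wrist','machine')+manip.silhouettes('top','screw')+manip.silhouettes('side','screw'): print(r['xy'],r['confidence'])
E
```

```text
[ 0.4653 -0.2791  0.026 ] [ 0.4893 -0.2365  0.049 ] 0.048856878180613836 60.52261254624945
[69.3, 58.0] 0.71
[202.4, 200.7] 0.46
[226.5, 221.8] 0.63
```

View pics/c1.png

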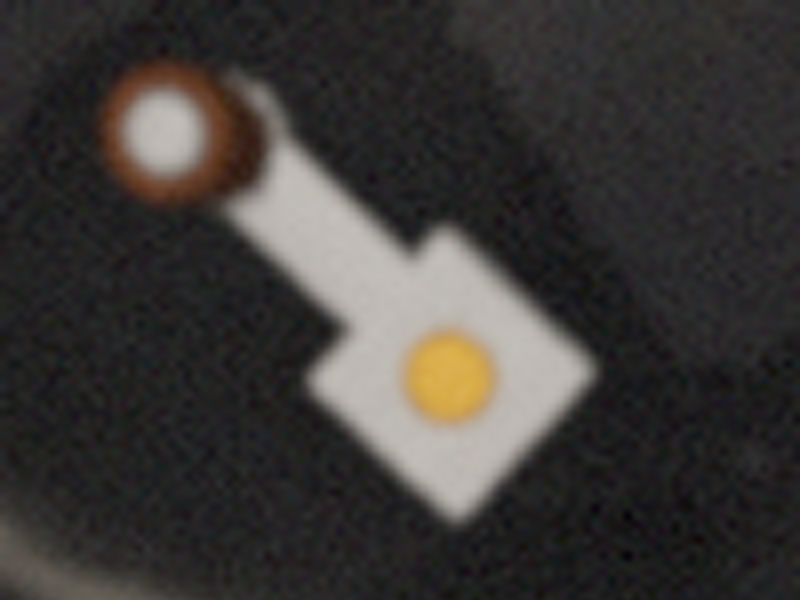

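Crop: crank A, with the yellow dot on its hub at about (236,127) and its grip top at about (200,96), the arm running up-left. I'll align above it and measure again.

{"fn": "jog_arm", "kwargs": {
  "commands": [
    [6,5,-12,0.11,1],
    [6,5,-12,0.11,1],
    [6,5,-12,0.11,1],
    [6,5,-12,0.11,1],
    [6,5,-12,0.11,1],
    [6,5,-12,0.11,1],
    [4,4,-12,0.11,1],
    [0,0,-10,0,1],
    [0,0,0,0,1]
  ]
}}

```text
clock: 3.13
position: [0.4607, -0.2827, 0.206]
ee_rot: [-179.8, 0.0, 59.3]
force: [-0.3, 0.1, 0.1]
width: 0.0879
gripper_force: 0.0
```

```bash
cat >> h.py <<'E'
def dot(im,near=None):
    hsv=cv2.cvtColor(im,cv2.COLOR_RGB2HSV)
    m=cv2.inRange(hsv,(16,120,120),(32,255,255))
    n,l,s,c=cv2.connectedComponentsWithStats(m)
    return [(c[i],s[i,4]) for i in range(1,n) if s[i,4]>8]
E
python3 - <<'E'
from h import *
np.set_printoptions(precision=4,suppress=True)
o=manip.observe();print(o['position'],o['ee_rot'],o['force'],o['clock'])
im=save('wrist','w2.png')
for c,s in dot(im): print(c,s,at_z('wrist',c,.026))
for r in manip.silhouettes('wrist','crank'):
    print(r['xy'],r['confidence'])
    p=np.argwhere(r['pixels'])[:,::-1].astype(np.float32)
    hs=cv2.convexHull(p)
gray=cv2.cvtColor(im,cv2.COLOR_RGB2GRAY)
m=((gray>140)&(im.max(2).astype(int)-im.min(2)<40)).astype(np.uint8)
n,l,s,c=cv2.connectedComponentsWithStats(m)
for i in range(1,n):
    if 30<s[i,4]<4000 and s[i,1]<250: print(c[i],s[i],at_z('wrist',c[i],.049))
E
```

```text
[ 0.4607 -0.2827  0.206 ] [-179.767     0.0005   59.3197] [-0.2659  0.1453  0.1175] 3.1333
[261.5921 181.3158] 152 [ 0.4681 -0.2755  0.026 ]
[101.1176 284.7647] 17 [ 0.2666 -0.286   0.026 ]
[415.     286.9474] 19 [ 0.5483 -0.4556  0.026 ]
[432.7367 315.5595] 395 [ 0.5512 -0.4988  0.026 ]
[ 83.9505 312.7059] 323 [ 0.2282 -0.3037  0.026 ]
[296.7273 361.3636] 11 [ 0.3947 -0.4789  0.026 ]
[384.2, 253.7] 0.97
[263.8, 164.4] 0.72
[203.8627   4.    ] [195   0  17  14 102] [ 0.5028 -0.1349  0.049 ]
[307.4821   7.375 ] [287   0  38  16 112] [ 0.5667 -0.1753  0.049 ]
[150.7326  37.8837] [146  33  10  11  86] [ 0.4561 -0.133   0.049 ]
[395.1364  46.0545] [386  32  18  33 110] [ 0.6116 -0.2317  0.049 ]
[458.5     82.7596] [450  76  19  13 104] [ 0.6439 -0.2811  0.049 ]
[412.3077  86.4615] [410  80   6  13  39] [ 0.6119 -0.2652  0.049 ]
[484.2927 102.6585] [480 100  11   6  41] [ 0.6565 -0.3057  0.049 ]
[175.3966 119.0517] [171 111  11  16  58] [ 0.4378 -0.1908  0.049 ]
[426.7391 120.7101] [423 113   9  18  69] [ 0.612  -0.2956  0.049 ]
[258.541  128.0902] [253 122  12  13 122] [ 0.4919 -0.2312  0.049 ]
[260.2383 149.4007] [253 138  14  24 277] [ 0.4843 -0.2469  0.049 ]
[261.4531 180.5739] [246 166  32  31 704] [ 0.4716 -0.2704  0.049 ]
[231.1799 228.5608] [210 197  39  68 378] [ 0.4254 -0.2949  0.049 ]
[372.0738 244.1148] [365 232  21  22 122] [ 0.5283 -0.3738  0.049 ]
```

View pics/w2.png

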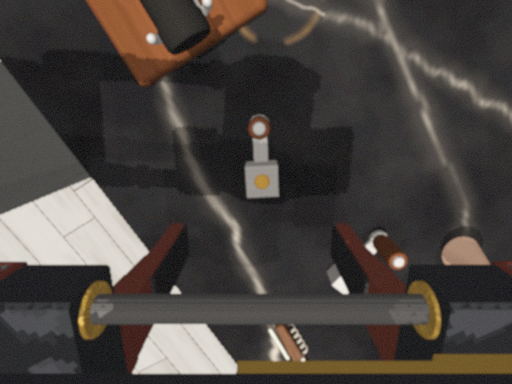

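Wrist picture: crank A is upright in view, with its dot at (262,181) and grip at (259,128), so its yaw is about 61.7°. I'll shift, turn and descend.

{"fn": "jog_arm", "kwargs": {
  "commands": [
    [4,4,0,0.021,1],
    [3,3,-20,0.021,1],
    [0,0,-25,0,1],
    [0,0,-25,0,1],
    [0,0,-20,0,1],
    [0,0,0,0,1],
    [0,0,0,0,1]
  ]
}}

```text
clock: 3.82
position: [0.4688, -0.2752, 0.1187]
ee_rot: [-179.9, -0.0, 62.0]
force: [0.1, 0.1, 0.9]
width: 0.0874
gripper_force: 0.0
```

Run:
```python
from h import *
np.set_printoptions(precision=4,suppress=True)
o=manip.observe();print(o['position'],o['ee_rot'],o['force'],o['clock'])
im=manip.read_camera('wrist')
for c,s in dot(im): print(c,s,at_z('wrist',c,.026))
gray=cv2.cvtColor(im,cv2.COLOR_RGB2GRAY)
m=((gray>110)&(im.max(2).astype(int)-im.min(2)<40)).astype(np.uint8)
n,l,s,c=cv2.connectedComponentsWithStats(m)
for i in range(1,n):
    if 100<s[i,4]<5000 and s[i,1]<280 and 200<c[i][0]<320: print(c[i],s[i],at_z('wrist',c[i],.049))
```

```text
[ 0.4688 -0.2752  0.1187] [-179.9333   -0.0109   61.9546] [0.0678 0.0996 0.8921] 3.8167
[256.9711 229.5415] 277 [ 0.4684 -0.2759  0.026 ]
[ 91.106  309.7684] 868 [ 0.3336 -0.2749  0.026 ]
[427.7621 310.4018] 891 [ 0.5473 -0.3897  0.026 ]
[388.5152 365.7326] 4057 [ 0.5042 -0.424   0.026 ]
[252.8675  15.0331] [232   0  38  32 302] [ 0.5228 -0.1706  0.049 ]
[258.1534 138.3252] [243 133  30  17 163] [ 0.4982 -0.2219  0.049 ]
[255.6771 160.0425] [245 150  22  21 353] [ 0.4916 -0.2314  0.049 ]
[256.7808 216.0341] [ 232  172   50   81 2783] [ 0.4771 -0.2598  0.049 ]
```

{"fn": "jog_arm", "kwargs": {
  "commands": [
    [0,0,-18,0,1],
    [0,0,-18,0,1],
    [0,0,0,0,1],
    [0,0,0,0,0.2],
    [0,0,0,0,0.2],
    [0,0,0,0,0.2],
    [0,0,0,0,0.2],
    [0,0,0,0,0.2],
    [0,0,0,0,0.2]
  ],
  "newtons": 30
}}

```text
clock: 4.62
position: [0.4691, -0.2755, 0.0833]
ee_rot: [179.9, 0.0, 62.0]
force: [0.1, 0.5, 0.0]
width: 0.0513
gripper_force: 0.0
```

{"fn": "jog_arm", "kwargs": {
  "commands": [
    [0,0,0,0,0.2],
    [0,0,0,0,0.2],
    [0,0,0,0,0.2],
    [0,0,0,0,0.2],
    [0,0,0,0,0.2],
    [0,0,0,0,0.2],
    [0,0,0,0,0.2],
    [0,0,0,0,0.2]
  ]
}}

```text
clock: 5.28
position: [0.4688, -0.2752, 0.0826]
ee_rot: [-180.0, -0.0, 62.0]
force: [-1.3, 0.4, 1.7]
width: 0.0299
gripper_force: 29.9
```

{"fn": "jog_arm", "kwargs": {
  "commands": [
    [0,0,10,0,0.2],
    [0,0,30,0,0.2],
    [0,0,38,0,0.2],
    [0,0,38,0,0.2],
    [0,0,38,0,0.2],
    [0,0,38,0,0.2],
    [0,0,38,0,0.2],
    [0,0,38,0,0.2],
    [0,0,0,0,0.2]
  ]
}}

```text
clock: 6.03
position: [0.4694, -0.2756, 0.3608]
ee_rot: [179.2, 0.1, 62.0]
force: [0.8, -0.4, -1.2]
width: 0.0298
gripper_force: 29.9
```

Run:
```python
from h import *
np.set_printoptions(precision=4,suppress=True)
o=manip.observe();print(o['position'],o['ee_rot'],o['force'],o['clock'])
print(tri([('top',(202.4,200.7)),('side',(226.5,221.8))]))
print(at_z('top',(202.4,200.7),.16),at_z('side',(226.5,221.8),.16))
t=manip.read_camera('top')
c=t[180:225,180:225];cv2.imwrite('pics/t2.png',cv2.resize(c,None,fx=12,fy=12,interpolation=cv2.INTER_CUBIC)[:,:,::-1])
```

```text
[ 0.4694 -0.2756  0.3608] [179.1741   0.0782  61.9857] [ 0.8156 -0.3557 -1.2433] 6.0333
[0.496  0.1698 0.1282]
[0.4888 0.1632 0.16  ] [0.4806 0.1861 0.16  ]
```

View pics/t2.png

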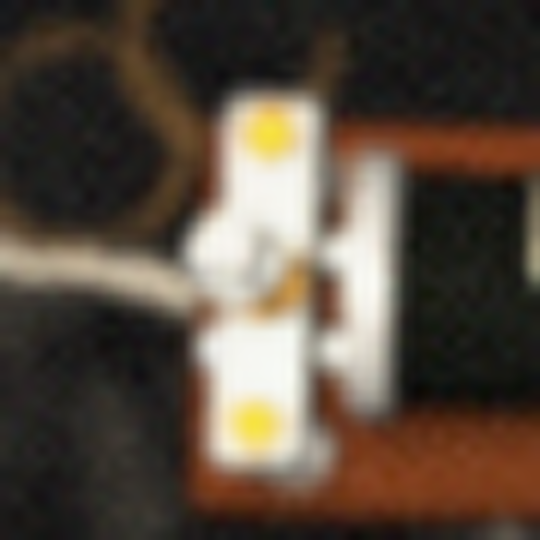

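Top crop: the screw's top is at about (199,201), slightly left of the gantry plate whose bolts are at (202.5,191) and (201.4,215.4). The square's turn can't be read here, so I'll look with the wrist camera.

{"fn": "jog_arm", "kwargs": {
  "commands": [
    [0,20,0,0,0.2],
    [0,40,0,0,0.2],
    [0,40,0,0,0.2],
    [0,40,0,0,0.2],
    [0,40,0,0,0.2],
    [0,40,0,0,0.2],
    [0,40,0,0,0.2],
    [0,40,0,0,0.2],
    [0,40,0,0,0.2],
    [-6,30,0,0,0.2]
  ]
}}

```text
clock: 6.92
position: [0.4626, 0.0975, 0.3485]
ee_rot: [-179.9, 0.0, 62.1]
force: [0.0, 0.6, -1.4]
width: 0.0296
gripper_force: 29.9
```

{"fn": "jog_arm", "kwargs": {
  "commands": [
    [0,30,0,0,0.2],
    [0,0,0,0,0.2],
    [0,0,0,0,0.2]
  ]
}}

```text
clock: 7.17
position: [0.4625, 0.1259, 0.3489]
ee_rot: [-179.9, 0.1, 62.2]
force: [-0.5, 0.0, -1.4]
width: 0.0295
gripper_force: 29.9
```

Run:
```python
from h import *
np.set_printoptions(precision=4,suppress=True)
o=manip.observe();print(o['position'],o['ee_rot'],o['force'],o['clock'])
im=save('wrist','w3.png')
for t in('square_end','screw'):
  for r in manip.silhouettes('wrist',t): print(t,r['xy'],r['confidence'],at_z('wrist',r['xy'],.17))
```

```text
[0.4625 0.1259 0.3489] [-179.8865    0.101    62.1699] [-0.4695  0.0375 -1.4046] 7.1667
square_end [262.6, 129.4] 0.65 [0.4928 0.1734 0.17  ]
screw [262.3, 132.0] 0.74 [0.4917 0.1711 0.17  ]
```

View pics/w3.png

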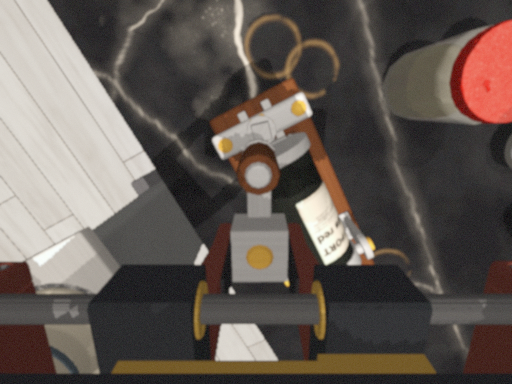

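Wrist picture: the square end shows at about (262,129) just above the held grip (258,172), on the gantry plate with bolts at (225,145) and (299,106). I'll back off and lower for a clear view.

{"fn": "jog_arm", "kwargs": {
  "commands": [
    [-9,-16,-20,0,0.2],
    [-8,-16,-20,0,0.2],
    [0,0,0,0,0.2],
    [0,0,0,0,0.2],
    [0,0,0,0,0.2]
  ]
}}

```text
clock: 7.73
position: [0.4463, 0.0921, 0.3116]
ee_rot: [179.9, -0.1, 61.9]
force: [1.0, -0.1, -1.3]
width: 0.0294
gripper_force: 29.9
```

Run:
```python
from h import *
np.set_printoptions(precision=4,suppress=True)
o=manip.observe();print(o['position'],o['ee_rot'],o['force'],o['clock'])
im=manip.read_camera('wrist')
np.save('w4.npy',im); K,T=cam('wrist'); np.savez('w4cam.npz',K=K,T=T)
for t in('square_end','screw'):
  for r in manip.silhouettes('wrist',t): print(t,r['xy'],r['confidence'],at_z('wrist',r['xy'],.17)); xy=r['xy']
print(dot(im))
x,y=map(int,xy);c=im[max(y-30,0):y+30,x-30:x+30]
print(x-30,max(y-30,0))
cv2.imwrite('pics/w4.png',cv2.resize(c,None,fx=10,fy=10,interpolation=cv2.INTER_CUBIC)[:,:,::-1])
```

```text
[0.4463 0.0921 0.3116] [179.9404  -0.0621  61.876 ] [ 1.0361 -0.134  -1.3321] 7.7333
square_end [256.8, 85.1] 0.65 [0.489  0.1745 0.17  ]
screw [259.6, 88.0] 0.66 [0.4898 0.172  0.17  ]
[(array([301.9318,  65.9409]), np.int32(220)), (array([216.5837, 111.7512]), np.int32(209)), (array([385.3833, 227.2667]), np.int32(60)), (array([259.2617, 256.7213]), np.int32(470)), (array([321.2798, 313.1029]), np.int32(243)), (array([196.759 , 314.9949]), np.int32(195))]
229 58
```

View pics/w4.png

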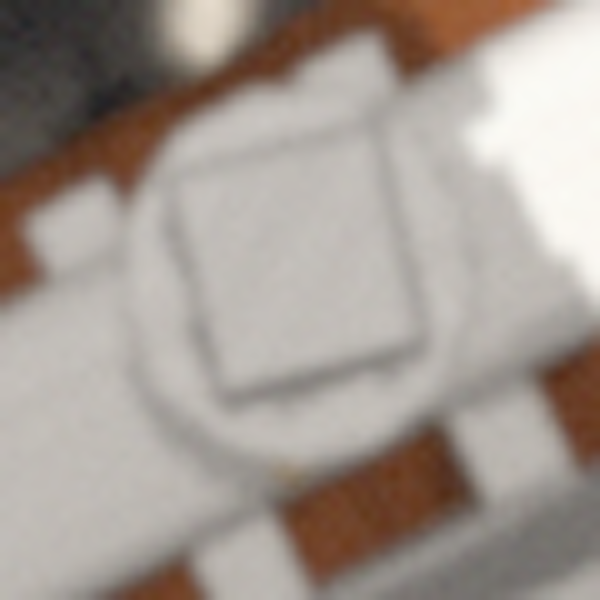

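Crop: the square's top face has corners at about (172,173), (380,139), (425,344) and (223,400) in the 10x crop, on its round shoulder. I'll compute pose, turn and the in-hand offset.

Run:
```python
import numpy as np,cv2
from scipy.optimize import least_squares
np.set_printoptions(precision=4,suppress=True)
d=np.load('w4cam.npz');K,T=d['K'],d['T'];im=np.load('w4.npy')
def at(xy,z):
    R=T[:3,:3];c=-R.T@T[:3,3];v=R.T@np.linalg.solve(K,[*xy,1]);return c+v*(z-c[2])/v[2]
cor=np.array([(172,173),(380,139),(425,344),(223,400)])/10-.45+[229,58]
def pr(p):
    q=(K@(T[:3,:3]@p.T+T[:3,3:])).T;return q[:,:2]/q[:,2:]
def res(v,z=None,s=.008):
    x,y,a=v[:3]; zz=v[3] if z is None else z
    c=np.array([(1,1),(1,-1),(-1,-1),(-1,1)])*s
    R=np.array([[np.cos(a),-np.sin(a)],[np.sin(a),np.cos(a)]])
    P=np.c_[c@R.T+[x,y],np.full(4,zz)]
    return (pr(P)-cor).ravel()
a0=np.radians(62)
for z,s in((None,.008),(.169,.008),(.173,.008),(None,.00725)):
    r=least_squares(lambda v:res(v,z,s),[.49,.173,a0]+([.17] if z is None else []));
    print(z,s,r.x,np.degrees(r.x[2]),np.round(r.fun,2))
# hub in hand
print('hub',at((259.26,256.72),.3116-.057), 'tcp .4463 .0921')
# hub & arm yaw: minAreaRect of arm; grip top disc
gray=cv2.cvtColor(im,cv2.COLOR_RGB2GRAY)
m=((gray>120)&(im.max(2).astype(int)-im.min(2)<40)).astype(np.uint8)
n,l,s,c=cv2.connectedComponentsWithStats(m)
for i in range(1,n):
    if 60<s[i,4]<5000 and 140<c[i][1]<290 and 200<c[i][0]<320: print(c[i],s[i],at(c[i],.3116-.034))
```

```text
None 0.008 [0.4909 0.1751 1.297  0.1574] 74.31494349436824 [ 0.27  0.67  0.04 -0.79 -0.16  0.52 -0.15 -0.41]
0.169 0.008 [0.4905 0.1743 1.297 ] 74.31323496077607 [-0.38  0.26  0.46 -1.45  0.46  0.98 -0.55  0.29]
0.173 0.008 [0.4904 0.1741 1.297 ] 74.31259038467654 [-0.62  0.11  0.61 -1.7   0.7   1.15 -0.69  0.54]
None 0.00725 [0.4901 0.1737 1.297  0.1796] 74.31494361742485 [ 0.27  0.67  0.04 -0.79 -0.16  0.52 -0.15 -0.41]
hub [0.4469 0.0919 0.2546] tcp .4463 .0921
[257.913  174.7372] [246 162  25  26 506] [0.4701 0.1365 0.2776]
[259.1109 205.2361] [248 191  23  27 559] [0.4643 0.1246 0.2776]
[259.2667 255.0154] [ 231  230   57   52 2280] [0.4533 0.1038 0.2776]
```

{"fn": "jog_arm", "kwargs": {
  "commands": [
    [12,5,0,0.11,0.2],
    [12,5,0,0.107,0.2],
    [0,0,0,0,0.2],
    [0,0,0,0,0.2],
    [0,0,0,0,0.2]
  ]
}}

```text
clock: 8.3
position: [0.4698, 0.1028, 0.311]
ee_rot: [180.0, 0.0, 74.3]
force: [1.2, -0.1, -2.5]
width: 0.03
gripper_force: 29.9
```

```bash
cat > fit.py <<'E'
import numpy as np,cv2
from scipy.optimize import minimize
from scipy.ndimage import map_coordinates
def pr(P,K,T):
    q=(K@(T[:3,:3]@P.T+T[:3,3:])).T;return q[:,:2]/q[:,2:]
def fit(views,v0,z):
    G=[]
    for im,K,T in views:
        g=cv2.GaussianBlur(cv2.cvtColor(im,cv2.COLOR_RGB2GRAY).astype(np.float32),(0,0),1.0)
        G.append(np.hypot(cv2.Sobel(g,5,1,0),cv2.Sobel(g,5,0,1)).clip(0,60))
    t=np.linspace(-.85,.85,40)
    e=np.concatenate([np.c_[t,0*t+1],np.c_[t,0*t-1],np.c_[0*t+1,t],np.c_[0*t-1,t]])
    def cost(v):
        x,y,a,s=v*[1e-3,1e-3,.02,1e-3];R=np.array([[np.cos(a),-np.sin(a)],[np.sin(a),np.cos(a)]])
        P=np.c_[s*e@R.T+[x,y],np.full(len(e),z)];c=0
        for (im,K,T),g in zip(views,G):
            uv=pr(P,K,T);c-=map_coordinates(g,[uv[:,1],uv[:,0]],order=1).mean()
        return c
    best=None
    for dx in(-1,0,1):
        for dy in(-1,0,1):
            for s in(7.25,8):
                r=minimize(cost,np.array([v0[0]*1e3+dx,v0[1]*1e3+dy,v0[2]/.02,s]),method='Nelder-Mead',options=dict(initial_simplex=None))
                if best is None or r.fun<best.fun: best=r
    v=best.x*[1e-3,1e-3,.02,1e-3];return v,best.fun
E
python3 - <<'E'
from h import *
from fit import fit
np.set_printoptions(precision=4,suppress=True)
o=manip.observe();print(o['position'],o['ee_rot'],o['force'],o['clock'])
im=manip.read_camera('wrist');K,T=cam('wrist');np.save('w5.npy',im);np.savez('w5cam.npz',K=K,T=T)
print(proj('wrist',(.4904,.1741,.172)))
d=np.load('w4cam.npz');v4=(np.load('w4.npy'),d['K'],d['T']);v5=(im,K,T)
for z in(.169,.173,.177):
  for vs in([v4],[v5],[v4,v5]):
    v,f=fit(vs,(.4904,.1741,1.297),z);print(z,v,np.degrees(v[2]),f)
print([ (c,s,at_z('wrist',c,o['position'][2]-.057)) for c,s in dot(im) if 230<c[1]<280 and 230<c[0]<290])
u,w=proj('wrist',(.4904,.1741,.172)).astype(int);c=im[max(w-30,0):w+30,u-30:u+30]
print(u-30,max(w-30,0))
cv2.imwrite('pics/w5.png',cv2.resize(c,None,fx=10,fy=10,interpolation=cv2.INTER_CUBIC)[:,:,::-1])
E
```

```text
[0.4698 0.1028 0.311 ] [179.997    0.0001  74.2862] [ 1.2204 -0.118  -2.4992] 8.3
[259.6928 110.2529]
0.169 [0.5247 0.1721 1.6245 0.0075] 93.07466751314949 -56.282958984375
0.169 [0.4538 0.1775 1.3534 0.0074] 77.54410393361103 -54.1599006652832
0.169 [0.5254 0.1717 1.4239 0.0075] 81.58440155430846 -109.34077453613281
0.173 [0.5246 0.1724 1.5707 0.0079] 89.99597039862482 -56.525779724121094
0.173 [0.4792 0.1878 1.4792 0.004 ] 84.75047281938083 -56.52509689331055
0.173 [0.5247 0.1716 1.4183 0.0074] 81.2602094004824 -109.33563995361328
0.177 [0.5239 0.1722 1.5642 0.0078] 89.62239926513128 -56.52607345581055
0.177 [0.5254 0.1712 1.6144 0.0078] 92.49885420136007 -55.6733283996582
0.177 [0.524  0.1714 1.4494 0.0074] 83.04385330992979 -109.28776550292969
[(array([259.2473, 256.6908]), np.int32(469), array([0.4699, 0.1025, 0.254 ]))]
229 80
```

View pics/w5.png

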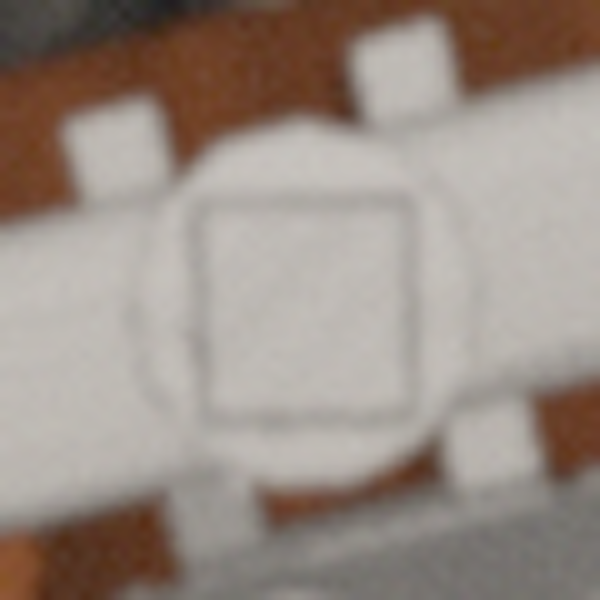

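Crop: the square is now aligned with the picture, edges at about columns 203–410 and rows 199–418. Its centre is at (259.3,110.4), the same column as the hub's dot (259.25), so the turn and sideways position are right. I move over by (20.2, 71.7) mm and descend.

{"fn": "jog_arm", "kwargs": {
  "commands": [
    [5,18,0,0,0.2],
    [5,18,0,0,0.2],
    [5,18,0,0,0.2],
    [5.2,17.7,0,0,0.2],
    [0,0,-15,0,0.2],
    [0,0,-15,0,0.2],
    [0,0,-10,0,0.2],
    [0,0,0,0,0.2],
    [0,0,0,0,0.2],
    [0,0,0,0,0.2]
  ]
}}

```text
clock: 9.18
position: [0.4902, 0.1742, 0.2717]
ee_rot: [179.9, -0.0, 74.4]
force: [0.6, -0.5, -2.3]
width: 0.03
gripper_force: 29.9
```

{"fn": "jog_arm", "kwargs": {
  "commands": [
    [0,0.3,-6,0,0.2],
    [0,0,-4,0,0.2],
    [0,0,-3,0,0.2],
    [0,0,-2,0,0.2],
    [0,0,-2,0,0.2],
    [0,0,0,0,0.2]
  ]
}}

```text
clock: 9.68
position: [0.49, 0.1746, 0.253]
ee_rot: [-180.0, 0.0, 74.4]
force: [-0.6, -0.3, -1.8]
width: 0.03
gripper_force: 29.9
```

{"fn": "jog_arm", "kwargs": {
  "commands": [
    [0,0,-2,0,0.2],
    [0,0,-2,0,0.2],
    [0,0,0,0,0.2]
  ]
}}

```text
clock: 9.93
position: [0.4901, 0.1746, 0.2492]
ee_rot: [-180.0, 0.0, 74.4]
force: [0.5, -0.9, -2.2]
width: 0.0297
gripper_force: 29.9
```

{"fn": "jog_arm", "kwargs": {
  "commands": [
    [0,0,-2,0,0.2],
    [0,0,-2,0,0.2],
    [0,0,-2,0,0.2],
    [0,0,-1,0,0.2],
    [0,0,0,0,0.2]
  ]
}}

```text
clock: 10.35
position: [0.49, 0.1747, 0.2422]
ee_rot: [-180.0, 0.0, 74.4]
force: [-0.1, 0.1, -1.7]
width: 0.0296
gripper_force: 29.9
```

{"fn": "jog_arm", "kwargs": {
  "commands": [
    [0,0,-1,0,0.2],
    [0,0,-1,0,0.2],
    [0,0,-1,0,0.2],
    [0,0,0,0,0.2]
  ]
}}

```text
clock: 10.68
position: [0.4901, 0.1747, 0.2394]
ee_rot: [-180.0, 0.0, 74.4]
force: [0.2, 0.1, -1.7]
width: 0.03
gripper_force: 29.9
```

{"fn": "jog_arm", "kwargs": {
  "commands": [
    [0,0,-1,0,0.2],
    [0,0,-1,0,0.2],
    [0,0,0,0,0.2]
  ]
}}

```text
clock: 10.93
position: [0.4902, 0.1747, 0.2382]
ee_rot: [180.0, -0.0, 74.4]
force: [-0.7, 0.1, -0.3]
width: 0.0298
gripper_force: 29.9
```

{"fn": "jog_arm", "kwargs": {
  "commands": [
    [0,0,-0.5,0,0.2],
    [0,0,0,0,0.2]
  ]
}}

```text
clock: 11.1
position: [0.4903, 0.1747, 0.2381]
ee_rot: [179.9, -0.0, 74.4]
force: [-1.0, -0.2, 3.9]
width: 0.0297
gripper_force: 29.9
```

{"fn": "jog_arm", "kwargs": {
  "commands": [
    [0,0,-0.7,0,0.2],
    [0,0,0,0,0.2]
  ]
}}

```text
clock: 11.27
position: [0.4904, 0.1748, 0.2381]
ee_rot: [179.9, -0.1, 74.4]
force: [-2.0, -0.3, 7.0]
width: 0.0301
gripper_force: 29.9
```

Contact at TCP z 0.2381 puts the square's top at about 0.1735, 3.2 turns above the stop, which is in range. It looks home. I'll relieve the push, open partway, slide along the arm to the grip, and check.

{"fn": "jog_arm", "kwargs": {
  "commands": [
    [0,0,1,0,0.2],
    [0,0,0,0,0.55],
    [0,0,0,0,0.55],
    [0,0,0,0,0.55],
    [0,0,0,0,0.55],
    [0,0,0,0,0.55],
    [0,0,5,0,0.55],
    [0,0,5,0,0.55],
    [0,0,0,0,0.55]
  ]
}}

```text
clock: 12.02
position: [0.4905, 0.1748, 0.249]
ee_rot: [179.9, -0.1, 74.4]
force: [-0.2, 0.5, 0.8]
width: 0.0484
gripper_force: 0.0
```

Run:
```python
from h import *
np.set_printoptions(precision=4,suppress=True)
o=manip.observe();print(o['position'],o['ee_rot'],o['force'],o['clock'],o['width'])
im=save('wrist','w6.png')
for z in(.1815,.194): print(z,[(c,s,at_z('wrist',c,z)) for c,s in dot(im) if 230<c[1]<300 and 200<c[0]<320])
print('expect dot',proj('wrist',(.4901,.1745,.1815)),'grip',proj('wrist',(.5035,.2229,.2045)))
```

```text
[0.4905 0.1748 0.249 ] [179.8958  -0.0635  74.4132] [-0.2331  0.4529  0.8318] 12.0167 0.048359006142214944
0.1815 [(array([258.6594, 247.5791]), np.int32(411), array([0.4905, 0.1748, 0.1815]))]
0.194 [(array([258.6594, 247.5791]), np.int32(411), array([0.4922, 0.181 , 0.194 ]))]
expect dot [258.1705 248.2435] grip [257.7297 169.9458]
```

View pics/w6.png

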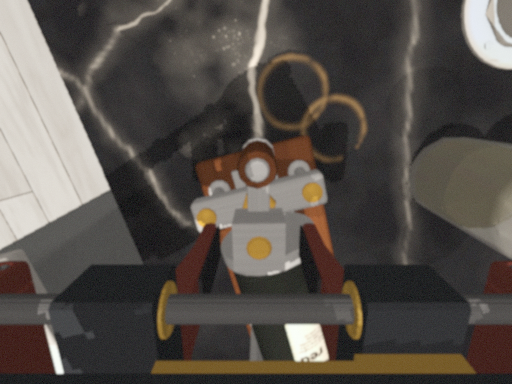

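Wrist picture: the hub sits on the screw with its dot at (259,248), 0.7 px from the predicted home position. The grip is at (258,168), in line with the open fingers. Slide to the grip and close on it.

{"fn": "jog_arm", "kwargs": {
  "commands": [
    [3.4,12,0,0,0.55],
    [3.3,12,0,0,0.55],
    [3.3,12,0,0,0.55],
    [3.4,12.2,0,0,0.55],
    [0,0,0,0,0.55],
    [0,0,0,0,0.15],
    [0,0,0,0,0.15],
    [0,0,0,0,0.15],
    [0,0,0,0,0.15],
    [0,0,0,0,0.15]
  ],
  "newtons": 15
}}

```text
clock: 12.9
position: [0.5035, 0.2225, 0.2476]
ee_rot: [180.0, -0.0, 74.4]
force: [0.2, -0.1, -0.3]
width: 0.0184
gripper_force: 0.2
```

{"fn": "jog_arm", "kwargs": {
  "commands": [
    [0,0,0,0,0.15],
    [0,0,0,0,0.15],
    [0,0,0,0,0.15],
    [0,0,0,0,0.15],
    [0,0,0,0,0.15]
  ]
}}

```text
clock: 13.32
position: [0.5035, 0.2227, 0.2475]
ee_rot: [180.0, 0.0, 74.4]
force: [-0.1, -0.7, -1.1]
width: 0.0176
gripper_force: 15.0
```

```bash
cat > circ.py <<'E'
import sys
from h import *
cx,cy,r,n,dphi=map(float,sys.argv[1:6])
o=manip.observe();p=o['position']*1e3
phi=np.degrees(np.arctan2(p[1]-cy,p[0]-cx))
print('phi',phi,'radius',np.hypot(p[0]-cx,p[1]-cy),'z',p[2],'F',np.round(o['force'],1))
a=np.radians(phi-dphi*np.arange(1,int(n)+1));q=np.c_[cx+r*np.cos(a),cy+r*np.sin(a)]
print(np.round(np.diff(np.r_[p[None,:2],q],axis=0),1).tolist())
E
python3 circ.py 490.5 174.8 50 36 10
```

```text
phi 74.78545463341158 radius 49.6908248247448 z 247.49214486108312 F [-0.1 -0.7 -1.1]
[[8.3, -2.7], [7.5, -4.4], [6.7, -5.6], [5.6, -6.7], [4.3, -7.6], [3.0, -8.2], [1.5, -8.6], [-0.0, -8.7], [-1.5, -8.6], [-3.0, -8.2], [-4.4, -7.5], [-5.6, -6.7], [-6.7, -5.6], [-7.6, -4.3], [-8.2, -3.0], [-8.6, -1.5], [-8.7, 0.0], [-8.6, 1.5], [-8.2, 3.0], [-7.5, 4.4], [-6.7, 5.6], [-5.6, 6.7], [-4.3, 7.6], [-3.0, 8.2], [-1.5, 8.6], [0.0, 8.7], [1.5, 8.6], [3.0, 8.2], [4.4, 7.5], [5.6, 6.7], [6.7, 5.6], [7.6, 4.3], [8.2, 3.0], [8.6, 1.5], [8.7, -0.0], [8.6, -1.5]]
```

{"fn": "jog_arm", "kwargs": {
  "commands": [
    [8.3,-2.7,-0.5,0,0.15],
    [7.5,-4.4,-0.3,0,0.15],
    [6.7,-5.6,-0.2,0,0.15],
    [5.6,-6.7,-0.2,0,0.15],
    [4.3,-7.6,-0.2,0,0.15],
    [0,0,0,0,0.15]
  ]
}}

```text
clock: 13.82
position: [0.5368, 0.1943, 0.2461]
ee_rot: [180.0, 0.0, 74.3]
force: [-2.6, -0.9, 2.9]
width: 0.0178
gripper_force: 15.0
```

```bash
python3 circ.py 490.5 174.8 50 10 10
```

```text
phi 22.828994566524685 radius 50.26614975851006 z 246.05598268675354 F [-2.6 -0.9  2.9]
[[2.4, -8.4], [1.2, -8.6], [-0.3, -8.7], [-1.8, -8.5], [-3.3, -8.1], [-4.6, -7.4], [-5.9, -6.5], [-6.9, -5.3], [-7.7, -4.1], [-8.3, -2.7]]
```

{"fn": "jog_arm", "kwargs": {
  "commands": [
    [2.4,-8.4,-0.2,0,0.15],
    [1.2,-8.6,-0.2,0,0.15],
    [-0.3,-8.7,-0.2,0,0.15],
    [-1.8,-8.5,-0.2,0,0.15],
    [-3.3,-8.1,-0.3,0,0.15],
    [-4.6,-7.4,-0.2,0,0.15],
    [-5.9,-6.5,-0.2,0,0.15],
    [-6.9,-5.3,-0.2,0,0.15],
    [-7.7,-4.1,-0.3,0,0.15],
    [-8.3,-2.7,-0.2,0,0.15]
  ]
}}

```text
clock: 14.65
position: [0.5001, 0.1264, 0.2443]
ee_rot: [179.9, 0.1, 74.4]
force: [2.2, -3.5, 5.2]
width: 0.0175
gripper_force: 15.0
```

```bash
python3 circ.py 490.5 174.8 50 10 10
```

```text
phi -78.74054227463641 radius 49.3776836177859 z 244.3121056275539 F [ 2.2 -3.5  5.2]
[[-8.5, -1.6], [-8.7, 0.6], [-8.5, 2.1], [-8.0, 3.5], [-7.2, 4.8], [-6.3, 6.0], [-5.2, 7.0], [-3.9, 7.8], [-2.4, 8.4], [-1.0, 8.7]]
```

{"fn": "jog_arm", "kwargs": {
  "commands": [
    [-8.6,-1.9,-0.2,0,0.15],
    [-8.7,0.6,-0.2,0,0.15],
    [-8.5,2.1,-0.2,0,0.15],
    [-8.0,3.5,-0.2,0,0.15],
    [-7.2,4.8,-0.2,0,0.15],
    [-6.3,6.0,-0.2,0,0.15],
    [-5.2,7.0,-0.2,0,0.15],
    [-3.9,7.8,-0.2,0,0.15],
    [-2.4,8.4,-0.2,0,0.15],
    [-1.0,8.7,-0.2,0,0.15]
  ]
}}

```text
clock: 15.48
position: [0.4399, 0.1752, 0.2418]
ee_rot: [-180.0, 0.0, 74.4]
force: [-1.1, -2.2, 4.3]
width: 0.0176
gripper_force: 15.0
```

```bash
python3 circ.py 490.2 174.5 50 10 10
```

```text
phi 179.25484830102022 radius 50.29438227685757 z 241.7960294561009 F [-1.1 -2.2  4.3]
[[1.2, 8.7], [2.4, 8.4], [3.8, 7.9], [5.1, 7.1], [6.2, 6.1], [7.2, 4.9], [7.9, 3.6], [8.4, 2.1], [8.7, 0.6], [8.7, -0.9]]
```

{"fn": "jog_arm", "kwargs": {
  "commands": [
    [1.0,8.7,-0.2,0,0.15],
    [2.4,8.4,-0.2,0,0.15],
    [3.8,7.9,-0.2,0,0.15],
    [5.1,7.1,-0.3,0,0.15],
    [6.2,6.1,-0.2,0,0.15],
    [7.2,4.9,-0.2,0,0.15],
    [7.9,3.6,-0.2,0,0.15],
    [8.4,2.1,-0.3,0,0.15],
    [8.7,0.6,-0.2,0,0.15],
    [8.7,-0.9,-0.2,0,0.15]
  ]
}}

```text
clock: 16.32
position: [0.5013, 0.2231, 0.2393]
ee_rot: [-180.0, 0.0, 74.4]
force: [-1.3, -0.5, 3.5]
width: 0.0177
gripper_force: 15.0
```

```bash
python3 circ.py 490.2 174.5 50 10 10
```

```text
phi 77.15218267463722 radius 49.84746804585392 z 239.27434756728772 F [-1.3 -0.5  3.5]
[[8.3, -2.5], [7.7, -4.1], [6.9, -5.3], [5.8, -6.5], [4.6, -7.4], [3.3, -8.1], [1.8, -8.5], [0.3, -8.7], [-1.2, -8.6], [-2.7, -8.3]]
```

{"fn": "jog_arm", "kwargs": {
  "commands": [
    [8.3,-2.5,-0.2,0,0.15],
    [7.7,-4.1,-0.2,0,0.15],
    [6.9,-5.3,-0.2,0,0.15],
    [5.8,-6.5,-0.2,0,0.15],
    [4.6,-7.4,-0.3,0,0.15],
    [3.3,-8.1,-0.2,0,0.15],
    [1.8,-8.5,-0.2,0,0.15],
    [0.3,-8.7,-0.2,0,0.15],
    [-1.2,-8.6,-0.2,0,0.15],
    [-2.7,-8.3,-0.3,0,0.15]
  ]
}}

```text
clock: 17.15
position: [0.5352, 0.154, 0.2374]
ee_rot: [180.0, -0.0, 74.4]
force: [1.2, 0.7, 2.2]
width: 0.0178
gripper_force: 15.0
```

```bash
python3 circ.py 490.2 174.5 50 10 10
```

```text
phi -24.472266594611813 radius 49.431749827020845 z 237.4196654329335 F [1.2 0.7 2.2]
[[-3.8, -7.8], [-5.5, -6.7], [-6.6, -5.7], [-7.5, -4.4], [-8.2, -3.1], [-8.6, -1.6], [-8.7, -0.1], [-8.6, 1.4], [-8.2, 2.9], [-7.6, 4.3]]
```

{"fn": "jog_arm", "kwargs": {
  "commands": [
    [-3.9,-7.8,-0.3,0,0.15],
    [-5.5,-6.7,-0.2,0,0.15],
    [-6.6,-5.7,-0.3,0,0.15],
    [-7.5,-4.4,-0.2,0,0.15],
    [-8.2,-3.1,-0.2,0,0.15],
    [-8.6,-1.6,-0.3,0,0.15],
    [-8.7,-0.1,-0.2,0,0.15],
    [-8.6,1.4,-0.2,0,0.15],
    [-8.2,2.9,-0.2,0,0.15],
    [-7.6,4.3,-0.3,0,0.15]
  ]
}}

```text
clock: 17.98
position: [0.4606, 0.1344, 0.2352]
ee_rot: [-180.0, 0.0, 74.4]
force: [-0.9, -3.5, 4.4]
width: 0.0179
gripper_force: 15.0
```

```bash
python3 circ.py 490.2 174.5 50 10 10
```

```text
phi -126.49533217977155 radius 49.83351335690358 z 235.18328750558985 F [-0.9 -3.5  4.4]
[[-6.6, 5.6], [-5.4, 6.8], [-4.2, 7.7], [-2.8, 8.3], [-1.3, 8.6], [0.2, 8.7], [1.7, 8.5], [3.2, 8.1], [4.6, 7.4], [5.8, 6.5]]
```

{"fn": "jog_arm", "kwargs": {
  "commands": [
    [-6.6,5.5,-0.2,0,0.15],
    [-5.4,6.8,-0.2,0,0.15],
    [-4.2,7.7,-0.2,0,0.15],
    [-2.8,8.3,-0.3,0,0.15],
    [-1.3,8.6,-0.2,0,0.15],
    [0.2,8.7,-0.2,0,0.15],
    [1.7,8.5,-0.2,0,0.15],
    [3.2,8.1,-0.2,0,0.15],
    [4.6,7.4,-0.3,0,0.15],
    [5.8,6.5,-0.2,0,0.15]
  ]
}}

```text
clock: 18.82
position: [0.4573, 0.2116, 0.2327]
ee_rot: [-180.0, -0.0, 74.5]
force: [-1.2, -1.3, 4.1]
width: 0.0176
gripper_force: 15.0
```

```bash
python3 circ.py 490.2 174.5 50 10 10
```

```text
phi 131.56560556615392 radius 49.6071355246357 z 232.7234113970702 F [-1.2 -1.3  4.1]
[[6.7, 5.5], [7.8, 3.9], [8.4, 2.5], [8.7, 1.0], [8.7, -0.5], [8.5, -2.0], [8.0, -3.5], [7.3, -4.8], [6.3, -6.0], [5.2, -7.0]]
```

{"fn": "jog_arm", "kwargs": {
  "commands": [
    [6.6,5.3,-0.2,0,0.15],
    [7.8,3.9,-0.2,0,0.15],
    [8.4,2.5,-0.2,0,0.15],
    [8.7,1.0,-0.3,0,0.15],
    [8.7,-0.5,-0.2,0,0.15],
    [8.5,-2.0,-0.2,0,0.15],
    [8.0,-3.5,-0.2,0,0.15],
    [7.3,-4.8,-0.3,0,0.15],
    [6.3,-6.0,-0.2,0,0.15],
    [5.2,-7.0,-0.2,0,0.15]
  ]
}}

```text
clock: 19.65
position: [0.5332, 0.1985, 0.2305]
ee_rot: [-180.0, 0.0, 74.4]
force: [0.0, 1.4, 2.6]
width: 0.0179
gripper_force: 15.0
```

```bash
python3 circ.py 490.2 174.5 50 10 10
```

```text
phi 29.127133628327147 radius 49.21951214573686 z 230.47677051790993 F [0.  1.4 2.6]
[[4.2, -7.6], [2.1, -8.5], [0.6, -8.7], [-0.9, -8.7], [-2.4, -8.4], [-3.8, -7.8], [-5.1, -7.1], [-6.3, -6.1], [-7.2, -4.9], [-8.0, -3.6]]
```

{"fn": "jog_arm", "kwargs": {
  "commands": [
    [4.1,-7.6,-0.3,0,0.15],
    [2.1,-8.5,-0.2,0,0.15],
    [0.6,-8.7,-0.3,0,0.15],
    [-0.9,-8.7,-0.2,0,0.15],
    [-2.4,-8.4,-0.2,0,0.15],
    [-3.8,-7.8,-0.2,0,0.15],
    [-5.1,-7.1,-0.3,0,0.15],
    [-6.3,-6.1,-0.2,0,0.15],
    [-7.2,-4.9,-0.2,0,0.15],
    [-8.0,-3.6,-0.2,0,0.15]
  ]
}}

```text
clock: 20.48
position: [0.5048, 0.127, 0.2284]
ee_rot: [180.0, 0.0, 74.4]
force: [2.6, -1.3, 2.1]
width: 0.0175
gripper_force: 15.0
```

```bash
python3 circ.py 490.2 174.5 50 10 10
```

```text
phi -72.92384616359266 radius 49.731444864958625 z 228.38679393166697 F [ 2.6 -1.3  2.1]
[[-8.4, -2.1], [-8.7, -0.3], [-8.6, 1.2], [-8.3, 2.7], [-7.7, 4.1], [-6.9, 5.4], [-5.8, 6.5], [-4.6, 7.4], [-3.3, 8.1], [-1.8, 8.5]]
```

{"fn": "jog_arm", "kwargs": {
  "commands": [
    [-8.4,-2.1,-0.3,0,0.15],
    [-8.7,-0.3,-0.2,0,0.15],
    [-8.6,1.2,-0.3,0,0.15],
    [-8.3,2.7,-0.2,0,0.15],
    [-7.7,4.1,-0.3,0,0.15],
    [-6.9,5.4,-0.2,0,0.15],
    [-5.8,6.5,-0.2,0,0.15]
  ]
}}

```text
clock: 21.07
position: [0.4497, 0.1458, 0.2268]
ee_rot: [-179.9, 0.0, 74.4]
force: [-2.0, -3.4, 4.9]
width: 0.0179
gripper_force: 15.0
```

```bash
python3 circ.py 490.2 174.5 50 10 10
```

```text
phi -144.6376684583912 radius 49.655704865006115 z 226.76385862285008 F [-2.  -3.4  4.9]
[[-4.7, 7.3], [-3.0, 8.2], [-1.6, 8.6], [-0.1, 8.7], [1.5, 8.6], [2.9, 8.2], [4.3, 7.6], [5.6, 6.7], [6.6, 5.6], [7.5, 4.4]]
```

{"fn": "jog_arm", "kwargs": {
  "commands": [
    [-4.7,7.2,-0.2,0,0.15],
    [-3.0,8.2,-0.2,0,0.15],
    [-1.6,8.6,-0.2,0,0.15],
    [-0.1,8.7,-0.2,0,0.15],
    [1.5,8.6,-0.2,0,0.15],
    [2.9,8.2,-0.2,0,0.15],
    [4.3,7.6,-0.3,0,0.15]
  ]
}}

```text
clock: 21.65
position: [0.4505, 0.2039, 0.225]
ee_rot: [-180.0, -0.0, 74.5]
force: [-2.3, 0.0, 3.9]
width: 0.0179
gripper_force: 15.0
```

```bash
python3 circ.py 490.2 174.5 50 10 10
```

```text
phi 143.48901400781716 radius 49.38654360251784 z 225.03618099921363 F [-2.3  0.   3.9]
[[5.3, 6.9], [6.8, 5.4], [7.7, 4.2], [8.3, 2.8], [8.6, 1.3], [8.7, -0.2], [8.5, -1.7], [8.1, -3.2], [7.4, -4.6], [6.5, -5.8]]
```

{"fn": "jog_arm", "kwargs": {
  "commands": [
    [5.2,6.8,-0.2,0,0.15],
    [6.8,5.4,-0.2,0,0.15],
    [7.7,4.2,-0.3,0,0.15],
    [8.3,2.8,-0.2,0,0.15]
  ]
}}

```text
clock: 21.98
position: [0.4794, 0.2224, 0.2241]
ee_rot: [-180.0, -0.0, 74.4]
force: [-1.8, 1.1, 3.8]
width: 0.0176
gripper_force: 15.0
```

```bash
python3 circ.py 490.2 174.5 50 6 10
```

```text
phi 102.7426983530991 radius 49.139540976728625 z 224.07904629867687 F [-1.8  1.1  3.8]
[[8.4, 2.0], [8.7, -0.3], [8.5, -1.9], [8.1, -3.3], [7.4, -4.7], [6.5, -5.9]]
```

{"fn": "jog_arm", "kwargs": {
  "commands": [
    [8.4,1.8,-0.3,0,0.15],
    [8.7,-0.3,-0.2,0,0.15],
    [8.5,-1.9,-0.2,0,0.15]
  ]
}}

```text
clock: 22.23
position: [0.5051, 0.2213, 0.2233]
ee_rot: [-180.0, -0.0, 74.4]
force: [-1.9, 2.3, 2.6]
width: 0.0174
gripper_force: 15.0
```

```bash
python3 circ.py 490.2 174.5 50 6 10
```

```text
phi 72.31567894555535 radius 49.10259375842174 z 223.3351299121195 F [-1.9  2.3  2.6]
[[8.3, -2.5], [7.3, -4.7], [6.4, -5.9], [5.3, -6.9], [4.0, -7.7], [2.6, -8.3]]
```

{"fn": "jog_arm", "kwargs": {
  "commands": [
    [8.3,-2.3,-0.3,0,0.15],
    [7.3,-4.7,-0.2,0,0.15],
    [6.4,-5.9,-0.3,0,0.15]
  ]
}}

```text
clock: 22.48
position: [0.5269, 0.2077, 0.2226]
ee_rot: [-180.0, 0.0, 74.4]
force: [-0.4, 0.6, 4.0]
width: 0.0178
gripper_force: 15.0
```

```bash
python3 circ.py 490.2 174.5 50 6 5
```

```text
phi 42.166521981910115 radius 49.52795165928043 z 222.60310262486993 F [-0.4  0.6  4. ]
[[3.1, -3.0], [2.5, -3.6], [2.2, -3.8], [1.8, -4.0], [1.5, -4.1], [1.1, -4.2]]
```

{"fn": "jog_arm", "kwargs": {
  "commands": [
    [5.5,-6.6,-0.2,0,0.15],
    [4.0,-7.8,-0.2,0,0.15],
    [0,0,0,0,0.15]
  ]
}}

```text
clock: 22.73
position: [0.5363, 0.1922, 0.2222]
ee_rot: [180.0, 0.0, 74.3]
force: [1.4, -0.1, 4.2]
width: 0.0177
gripper_force: 15.0
```

```bash
python3 circ.py 490.2 174.5 50 6 5
```

```text
phi 21.009577327974235 radius 49.42138785664904 z 222.19969969730553 F [ 1.4 -0.1  4.2]
[[1.9, -3.9], [1.0, -4.2], [0.6, -4.3], [0.3, -4.4], [-0.1, -4.4], [-0.5, -4.3]]
```

{"fn": "jog_arm", "kwargs": {
  "commands": [
    [2.9,-8.1,-0.2,0,0.15],
    [0.9,-8.7,-0.2,0,0.15],
    [0,0,0,0,0.15]
  ]
}}

```text
clock: 22.98
position: [0.5395, 0.1757, 0.2219]
ee_rot: [180.0, 0.0, 74.3]
force: [0.6, 1.4, 3.1]
width: 0.0179
gripper_force: 15.0
```

```bash
python3 circ.py 490.2 174.5 50 6 5
```

```text
phi 1.371439304653097 radius 49.36182907762347 z 221.8788105591454 F [0.6 1.4 3.1]
[[0.6, -4.3], [-0.5, -4.3], [-0.8, -4.3], [-1.2, -4.2], [-1.6, -4.1], [-1.9, -3.9]]
```

{"fn": "jog_arm", "kwargs": {
  "commands": [
    [0,-8.6,-0.2,0,0.15],
    [0,0,0,0,0.15]
  ]
}}

```text
clock: 23.15
position: [0.5393, 0.1675, 0.2217]
ee_rot: [180.0, 0.0, 74.4]
force: [1.1, 1.1, 2.8]
width: 0.0173
gripper_force: 15.0
```

{"fn": "jog_arm", "kwargs": {
  "commands": [
    [-2.0,-4.2,-0.1,0,0.15],
    [0,0,0,0,0.15]
  ]
}}

```text
clock: 23.32
position: [0.5375, 0.1645, 0.222]
ee_rot: [179.9, -0.1, 74.4]
force: [2.8, 4.6, 2.3]
width: 0.0179
gripper_force: 15.0
```

```bash
python3 circ.py 490.2 174.5 50 6 5
```

```text
phi -11.891088933644685 radius 48.36568178539837 z 221.9679608249972 F [2.8 4.6 2.3]
[[0.5, -4.6], [-1.4, -4.1], [-1.8, -4.0], [-2.1, -3.8], [-2.5, -3.6], [-2.8, -3.4]]
```

Push is climbing (about 5 N) and z has stopped sinking, so the stop is met at about 3.24 turns. I'll press a little more, in small steps.

{"fn": "jog_arm", "kwargs": {
  "commands": [
    [0.5,-2.0,0,0,0.15],
    [0,0,0,0,0.15]
  ]
}}

```text
clock: 23.48
position: [0.5379, 0.1632, 0.2218]
ee_rot: [180.0, -0.1, 74.5]
force: [2.2, 5.6, 1.7]
width: 0.0175
gripper_force: 15.0
```

{"fn": "jog_arm", "kwargs": {
  "commands": [
    [0,-2.0,0,0,0.15],
    [0,0,0,0,0.15]
  ]
}}

```text
clock: 23.65
position: [0.5378, 0.1617, 0.2218]
ee_rot: [-180.0, -0.2, 74.5]
force: [1.5, 6.5, 2.6]
width: 0.0178
gripper_force: 15.0
```

```bash
python3 circ.py 490.2 174.5 50 6 5
```

```text
phi -15.058187675164639 radius 49.28862504085569 z 221.77846683826024 F [1.5 6.5 2.6]
[[-0.6, -4.3], [-1.7, -4.0], [-2.0, -3.9], [-2.3, -3.7], [-2.7, -3.5], [-3.0, -3.2]]
```

{"fn": "jog_arm", "kwargs": {
  "commands": [
    [-0.5,-2.0,0,0,0.15],
    [-0.6,-2.0,0,0,0.15],
    [0,0,0,0,0.15]
  ]
}}

```text
clock: 23.9
position: [0.5368, 0.1583, 0.2218]
ee_rot: [180.0, -0.3, 74.5]
force: [3.5, 10.3, 0.8]
width: 0.0178
gripper_force: 15.0
```

```bash
python3 circ.py 490.2 174.5 50 6 5
```

```text
phi -19.14518552293798 radius 49.31930703209456 z 221.79108141420676 F [ 3.5 10.3  0.8]
[[-1.0, -4.3], [-2.0, -3.9], [-2.3, -3.7], [-2.6, -3.5], [-2.9, -3.3], [-3.2, -3.0]]
```

About 11 N at the grip: firmly against the stop, well under 18 N. I'll ease off, open slightly (the inner finger is next to the hub) and rise.

{"fn": "jog_arm", "kwargs": {
  "commands": [
    [0.7,2.0,0,0,0.15],
    [0.7,2.0,0,0,0.15],
    [0,0,0,0,0.15]
  ]
}}

```text
clock: 24.15
position: [0.538, 0.1615, 0.2217]
ee_rot: [-180.0, -0.1, 74.5]
force: [1.1, 4.4, 2.4]
width: 0.0178
gripper_force: 15.0
```

```bash
python3 circ.py 490.2 174.5 50 6 5
```

```text
phi -15.215527039873178 radius 49.498523977544664 z 221.6998546708577 F [1.1 4.4 2.4]
[[-0.8, -4.3], [-1.7, -4.0], [-2.0, -3.9], [-2.4, -3.7], [-2.7, -3.5], [-3.0, -3.2]]
```

{"fn": "jog_arm", "kwargs": {
  "commands": [
    [0.3,1.5,0,0,0.15],
    [0.3,1.0,0,0,0.15],
    [0,0,0,0,0.32],
    [0,0,0,0,0.32],
    [0,0,0,0,0.32],
    [0,0,0,0,0.32],
    [0,0,0,0,0.32]
  ]
}}

```text
clock: 24.73
position: [0.5386, 0.1625, 0.2213]
ee_rot: [-180.0, 0.0, 74.4]
force: [0.4, 0.1, -0.2]
width: 0.0279
gripper_force: 0.0
```

Run:
```python
from h import *
np.set_printoptions(precision=4,suppress=True)
o=manip.observe();print(o['position'],o['force'],o['width'],o['gripper_force'])
im=manip.read_camera('wrist')
m=((im.min(2)>110)&(im.max(2).astype(int)-im.min(2)<40)).astype(np.uint8)
n,l,s,c=cv2.connectedComponentsWithStats(m)
print([(c[i],s[i,4],at_z('wrist',c[i],.179)) for i in range(1,n) if 80<s[i,4]<2500 and 150<c[i][1]<320 and 200<c[i][0]<320])
for r in manip.recognise('wrist','grip_mid')+manip.recognise('wrist','crank'): print(r)
```

```text
[0.5386 0.1625 0.2213] [ 0.4367  0.1283 -0.1858] 0.0279300336230628 0.0
[(array([256.387 , 255.2353]), np.int32(323), array([0.5399, 0.1712, 0.179 ]))]
{'xy': [200.6, 235.0], 'confidence': 0.88}
```

{"fn": "jog_arm", "kwargs": {
  "commands": [
    [0,0,8,0,0.32],
    [0,0,12,0,0.32],
    [0,0,20,0,0.32],
    [0,0,30,0,0.32],
    [-8,-18,20,0,0.32],
    [-8,-20,10,0,0.32],
    [-8,-20,0,0,0.32],
    [0,0,0,0,0.32],
    [0,0,0,0,0.32]
  ]
}}

```text
clock: 25.63
position: [0.5147, 0.1044, 0.3234]
ee_rot: [179.9, -0.1, 74.3]
force: [0.4, -0.4, -0.7]
width: 0.0279
gripper_force: 0.0
```

Run:
```python
from h import *
np.set_printoptions(precision=4,suppress=True)
o=manip.observe();print(o['position'],o['force'],o['width'],o['clock'])
im=manip.read_camera('wrist');np.save('w9.npy',im)
print([(c,s,at_z('wrist',c,.1565)) for c,s in dot(im)])
hs=cv2.cvtColor(im,cv2.COLOR_RGB2HSV)
m=((im.min(2)>110)&(im.max(2).astype(int)-im.min(2)<40)).astype(np.uint8)
n,l,s,c=cv2.connectedComponentsWithStats(m)
print([(c[i],s[i,4],at_z('wrist',c[i],.179)) for i in range(1,n) if 40<s[i,4]<1500 and 20<c[i][1]<250 and 150<c[i][0]<420])
for t in('grip_mid','crank'):
  for r in manip.silhouettes('wrist',t): print(t,r['xy'],r['confidence'],at_z('wrist',r['xy'],.16))
print('pred dot',proj('wrist',(.4902,.1745,.156)),[ (a,proj('wrist',(.4902+.05*np.cos(np.radians(a)),.1745+.05*np.sin(np.radians(a)),.179))) for a in (0,-5,-10,-15)])
```

```text
[0.5147 0.1044 0.3234] [ 0.4072 -0.4215 -0.6885] 0.027903947497085902 25.6333
[(array([208.0497, 127.6851]), np.int32(181), array([0.4901, 0.1743, 0.1565])), (array([174.1117, 135.0782]), np.int32(179), array([0.4607, 0.1763, 0.1565])), (array([318.087 , 313.8565]), np.int32(230), array([ 0.5392, -0.0318,  0.1565])), (array([200.29, 314.54]), np.int32(200), array([ 0.4235, -0.0002,  0.1565])), (array([318.4444, 359.4444]), np.int32(9), array([ 0.5271, -0.089 ,  0.1565])), (array([244.8889, 365.3333]), np.int32(9), array([ 0.4487, -0.0753,  0.1565])), (array([256.4444, 363.    ]), np.int32(9), array([ 0.4616, -0.0756,  0.1565])), (array([218.1667, 368.5   ]), np.int32(12), array([ 0.4195, -0.0716,  0.1565]))]
[(array([221.7045,  43.8251]), np.int32(829), array([0.5219, 0.227 , 0.179 ])), (array([351.8871,  26.129 ]), np.int32(62), array([0.6123, 0.2133, 0.179 ])), (array([353.5366,  56.8293]), np.int32(41), array([0.6098, 0.1937, 0.179 ])), (array([418.4599, 117.2555]), np.int32(822), array([0.6495, 0.1393, 0.179 ])), (array([266.6646, 114.0559]), np.int32(161), array([0.5399, 0.1724, 0.179 ]))]
grip_mid [268.0, 115.2] 0.69 [0.5408 0.1711 0.16  ]
crank [224.1, 119.2] 0.86 [0.5054 0.1778 0.16  ]
pred dot [208.4835 127.9496] [(0, array([266.9578, 111.7142])), (-5, array([268.2278, 117.5962])), (-10, array([268.987 , 123.5082])), (-15, array([269.238 , 129.4036]))]
```

The crank is home (dot at 0.490, 0.174), but the grip lies at -2.4° while the tool had gone to -19°: the fingers slipped along the grip, since the push was carried by friction. I'll re-grip with the fingers turned a quarter, so a finger face pushes, and confirm the stop.

{"fn": "jog_arm", "kwargs": {
  "commands": [
    [2.5,6.8,0,0.116,0.5],
    [2.5,6.8,0,0.116,0.5],
    [2.5,6.8,0,0.116,0.5],
    [2.5,6.8,0,0.116,0.5],
    [2.5,6.8,0,0.116,0.5],
    [2.5,6.8,0,0.116,0.5],
    [2.5,6.8,0,0.116,0.5],
    [2.5,6.8,0,0.116,0.5],
    [2.6,6.8,0,0.116,0.5],
    [2.6,6.8,0,0.116,0.5]
  ]
}}

```text
clock: 26.62
position: [0.5401, 0.1742, 0.3209]
ee_rot: [-179.9, -0.1, 141.3]
force: [-0.0, -0.5, 0.4]
width: 0.0437
gripper_force: 0.0
```

{"fn": "jog_arm", "kwargs": {
  "commands": [
    [0,0,0,0.116,0.5],
    [0,0,0,0.116,0.5],
    [0,0,0,0.116,0.5],
    [0,0,0,0.116,0.5],
    [0,0,0,0.116,0.5],
    [0,0,0,0,0.5],
    [0,0,0,0,0.5]
  ]
}}

```text
clock: 27.2
position: [0.54, 0.1736, 0.3211]
ee_rot: [-180.0, -0.1, 174.0]
force: [0.8, 0.1, -0.9]
width: 0.0441
gripper_force: 0.0
```

Run:
```python
from h import *
np.set_printoptions(precision=4,suppress=True)
o=manip.observe();print(o['position'],o['ee_rot'],o['width'],o['clock'])
im=manip.read_camera('wrist')
print([(c,s,at_z('wrist',c,.1557)) for c,s in dot(im)][:4])
m=((im.min(2)>110)&(im.max(2).astype(int)-im.min(2)<40)).astype(np.uint8)
n,l,s,c=cv2.connectedComponentsWithStats(m)
print([(c[i],s[i,4],at_z('wrist',c[i],.179)) for i in range(1,n) if 40<s[i,4]<1500 and 20<c[i][1]<250 and 150<c[i][0]<420])
for r in manip.silhouettes('wrist','grip_mid'): print(r['xy'],r['confidence'],at_z('wrist',r['xy'],.165))
print(proj('wrist',(.54,.1724,.179)))
```

```text
[0.54   0.1736 0.3211] [-179.986    -0.0594  173.9624] 0.04408572295777317 27.2
[(array([435.5333,  54.4667]), np.int32(15), array([0.4374, 0.3211, 0.1557])), (array([427.7015,  60.209 ]), np.int32(67), array([0.4409, 0.3152, 0.1557])), (array([428.1818,  66.0909]), np.int32(11), array([0.4453, 0.3159, 0.1557])), (array([437.7273,  68.4545]), np.int32(11), array([0.4478, 0.3235, 0.1557]))]
[(array([408.346 ,  67.8115]), np.int32(711), array([0.4465, 0.289 , 0.179 ])), (array([201.7018,  76.5088]), np.int32(57), array([0.4367, 0.1411, 0.179 ])), (array([361.0859, 145.9774]), np.int32(1327), array([0.4989, 0.2551, 0.179 ])), (array([258.9008, 207.0992]), np.int32(121), array([0.5401, 0.1716, 0.179 ])), (array([284.1, 245.4]), np.int32(60), array([0.5768, 0.1893, 0.179 ])), (array([397.4762, 245.3333]), np.int32(42), array([0.5869, 0.2854, 0.179 ])), (array([336.881 , 249.8929]), np.int32(84), array([0.5857, 0.2339, 0.179 ]))]
[259.5, 201.7] 0.74 [0.5402 0.1719 0.165 ]
[260.0603 206.7601]
```

{"fn": "jog_arm", "kwargs": {
  "commands": [
    [0,-1.6,-20,0,0.5],
    [0,0,-25,0,0.5],
    [0,0,-25,0,0.5],
    [0,0,-20,0,0.5],
    [0,0,-9,0,0.5],
    [0,0,0,0,0.15],
    [0,0,0,0,0.15],
    [0,0,0,0,0.15],
    [0,0,0,0,0.15],
    [0,0,0,0,0.15]
  ],
  "newtons": 20
}}

```text
clock: 28.13
position: [0.5405, 0.1715, 0.2245]
ee_rot: [179.9, 0.2, 174.1]
force: [0.2, -0.7, 2.4]
width: 0.0175
gripper_force: 20.0
```

{"fn": "jog_arm", "kwargs": {
  "commands": [
    [0,0,0,0,0.15],
    [0,0,0,0,0.15],
    [0,0,0,0,0.15],
    [0,0,0,0,0.15]
  ]
}}

```text
clock: 28.47
position: [0.5404, 0.1714, 0.2241]
ee_rot: [179.9, 0.1, 174.1]
force: [1.2, 0.0, 6.1]
width: 0.0178
gripper_force: 20.0
```

{"fn": "jog_arm", "kwargs": {
  "commands": [
    [0,-2,0.4,0,0.15],
    [0,-2,0,0,0.15],
    [0,0,0,0,0.15]
  ]
}}

```text
clock: 28.72
position: [0.5403, 0.1678, 0.2241]
ee_rot: [179.9, 0.1, 174.1]
force: [1.3, 2.7, 6.1]
width: 0.0177
gripper_force: 20.0
```

{"fn": "jog_arm", "kwargs": {
  "commands": [
    [-0.3,-2,0,0,0.15],
    [-0.3,-2,0,0,0.15],
    [0,0,0,0,0.15]
  ]
}}

```text
clock: 28.97
position: [0.5397, 0.1648, 0.2241]
ee_rot: [179.7, 0.1, 174.2]
force: [2.2, 6.1, 4.4]
width: 0.0175
gripper_force: 20.0
```

{"fn": "jog_arm", "kwargs": {
  "commands": [
    [-0.4,-2,0,0,0.15],
    [-0.4,-2,0,0,0.15],
    [0,0,0,0,0.15],
    [0,0,0,0,0.15]
  ]
}}

```text
clock: 29.3
position: [0.539, 0.162, 0.2242]
ee_rot: [179.6, 0.1, 174.2]
force: [3.8, 10.3, 4.3]
width: 0.0178
gripper_force: 20.1
```

The stop is confirmed: the push climbs at about 1.3 N/mm with the finger face bearing. I'll ease off, open and leave.

{"fn": "jog_arm", "kwargs": {
  "commands": [
    [0.4,2,0,0,0.15],
    [0.4,2,0,0,0.15],
    [0.3,1.5,0.5,0,0.15],
    [0,0.5,0.3,0,0.15],
    [0,0,0,0,0.15],
    [0,0,0,0,0.15]
  ]
}}

```text
clock: 29.8
position: [0.5398, 0.1657, 0.2242]
ee_rot: [179.9, 0.0, 174.1]
force: [1.4, 5.0, 4.5]
width: 0.0176
gripper_force: 20.0
```

{"fn": "jog_arm", "kwargs": {
  "commands": [
    [0,0,0,0,0.5],
    [0,0,0,0,0.5],
    [0,0,0,0,0.5],
    [0,0,0,0,0.5],
    [0,0,0,0,0.5],
    [0,0,10,0,0.5],
    [0,0,20,0,0.5],
    [0,0,30,0,0.5],
    [0,0,30,0,0.5],
    [0,0,20,0,0.5]
  ]
}}

```text
clock: 30.63
position: [0.5396, 0.1651, 0.3378]
ee_rot: [180.0, 0.2, 174.1]
force: [0.5, -0.1, 0.2]
width: 0.0438
gripper_force: 0.0
```

{"fn": "jog_arm", "kwargs": {
  "commands": [
    [0,-18,5,-0.116,0.5],
    [0,-20,0,-0.116,0.5],
    [0,-20,0,-0.116,0.5],
    [0,0,0,-0.116,0.5],
    [0,0,0,-0.116,0.5],
    [0,0,0,-0.116,0.5],
    [0,0,0,-0.116,0.5],
    [0,0,0,-0.116,0.5],
    [0,0,0,0,0.5],
    [0,0,0,0,0.5]
  ]
}}

```text
clock: 31.47
position: [0.5396, 0.1072, 0.3394]
ee_rot: [180.0, 0.0, 121.1]
force: [-0.4, 0.1, -0.7]
width: 0.0438
gripper_force: 0.0
```

Run:
```python
from h import *
np.set_printoptions(precision=4,suppress=True)
o=manip.observe();print(o['position'],o['ee_rot'],o['width'],o['clock'],o['force'])
im=manip.read_camera('wrist')
print([(c,s,at_z('wrist',c,.1557)) for c,s in dot(im)][:4])
m=((im.min(2)>110)&(im.max(2).astype(int)-im.min(2)<40)).astype(np.uint8)
n,l,s,c=cv2.connectedComponentsWithStats(m)
print([(c[i],s[i,4],at_z('wrist',c[i],.179)) for i in range(1,n) if 40<s[i,4]<300 and 20<c[i][1]<250])
for t in ('grip_mid','crank'):
  for r in manip.silhouettes('wrist',t): print(t,r['xy'],r['confidence'],at_z('wrist',r['xy'],.165))
print(proj('wrist',(.4902,.1745,.1557)),proj('wrist',(.54,.1715,.179)))
```

```text
[0.5396 0.1072 0.3394] [179.9857   0.0179 121.1279] 0.043841701386224424 31.4667 [-0.447   0.0541 -0.671 ]
[(array([215.0984,  75.8197]), np.int32(183), array([0.4537, 0.1748, 0.1557])), (array([251.4535,  99.5291]), np.int32(172), array([0.49  , 0.1743, 0.1557])), (array([344.4, 109. ]), np.int32(10), array([0.5641, 0.2098, 0.1557])), (array([291.3889, 119.6667]), np.int32(18), array([0.5291, 0.178 , 0.1557]))]
[(array([186.2164,  31.791 ]), np.int32(134), array([0.4244, 0.1904, 0.179 ])), (array([411.2286, 111.8143]), np.int32(70), array([0.6057, 0.2326, 0.179 ])), (array([388.875, 130.25 ]), np.int32(48), array([0.5994, 0.2118, 0.179 ])), (array([299.2652, 137.4545]), np.int32(132), array([0.5398, 0.1689, 0.179 ])), (array([156.6769, 191.4   ]), np.int32(65), array([0.4591, 0.066 , 0.179 ]))]
grip_mid [298.7, 136.7] 0.96 [0.5414 0.169  0.165 ]
crank [264.2, 109.7] 0.68 [0.5039 0.1729 0.165 ]
[251.6067  99.498 ] [301.1334 134.9285]
```

The hub's dot is where it should be when home, and the grip now rests at -6°, right at the stop. The robot is clear, so I hand in.

```bash
python3 -c "
from station import manip
print(manip.hand_in())"
```

```text
the job is handed in; nothing more can be done
None
```

I put the crank on the screw, wound it clockwise about 3.2 turns to the stop, eased it off and left it sitting home with the robot clear; the job is handed in at about 31.6 s, but no verdict came back.

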